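Step the scan turntable on by one hole

ROBOT

A 6-joint arm with a two-finger parallel gripper is mounted at the origin on the work surface. World frame = base frame: x ahead of the robot, y to its left, z up, the work surface at z = 0. Lengths are in mm, angles in rad, forces in N, time in s.
With the tool pointing down it reaches from about 325 to 875 mm from the base axis. Payload 4.4 kg.
Tool frame: the origin (TCP) lies on the centre line of the jaws, within the pads' length; the fingertips stand ahead of it and the grasp point (between the pads) lies 6 mm ahead of it (ctrl.tcp_to_tips is the z of the fingertips in the tool frame, in mm); z points along the fingers, y is the line along which they close (so a half turn about z gives the same grasp; the last joint's range is limited). The gripper opens to 85 mm and grips with 20 to 120 N. Pads are 22 mm wide; open, the fingers measure 114 mm over their backs; the gripper's body (76 mm by 85 mm) begins 54 mm behind the grasp point. The pads swing forward as they close: fully open they stand 13 mm farther back than shut.
Start: joints at [0.986, 0.207, 1.542, -0, 1.393, -0.15], TCP at [242.216, 521.496, 222.982] pointing down, gripper open.
Joint ranges: [-2.73, 2.73], [-0.86, 2.22], [0.23, 2.46], [-1.11, 4.25], [0.08, 2.63], [-2.82, 2.82]. Speed limits (rad/s): [2.79, 2.79, 3.14, 3.14, 3.14, 3.14].

INTERFACE

Orientations are given as a 3x3 rotation matrix whose columns are the frame's x, y, z axes.
In Python, from plant import ctrl, sensors, optics gives the robot as it stands. Calls block until the motion is done:
- ctrl.move_ptp(position, orientation): joint-space move of the TCP to a pose.
- ctrl.move_l(position, rot=None, vel=150, threshold=None): straight line of the TCP; rot=None keeps the orientation; vel is the mean speed in mm/s. With threshold (N) it stops when the force on the tool has changed by that much, and returns True; else False.
- ctrl.set_joints(angles): joint-space move.
- ctrl.gripper_to(opening, force=None): finger opening in mm; force is the grip in N (None keeps the last); returns when the fingers have stopped.
- ctrl.hold(seconds).
- ctrl.solve_ik(position, orientation): joint angles nearest the present ones, or None.
- sensors.read_state(): the state.
- optics.grab_frame(name): name is "scene" or "side" or "wrist"; returns (picture, depth): 420x560x3 uint8, red, green, blue; 420x560 float32, mm along the optical axis (not along the pixel's ray), 0 where there is no reading.
- optics.camera_params(name): a dict with "mtx" (3x3 intrinsics, pixels), "k1" (the pictures are not rectified: a ray, as slopes to the right and down, at radius r is drawn at 1 + k1 r^2 times it, then the intrinsics apply), "R" (3x3) and "t" (3): a world point X has camera coordinates R X + t; the wrist camera has in their place "T_tool_cam" (4x4, takes a point from camera to tool coordinates, whose origin is the TCP and whose axes are the flange's). Camera axes: x right, y down, z forward; pixel columns grow to the right and rows downward; lengths in mm; the calibration is good to about 2 mm. A picture is of the moment at which its call begins: read the wrist's pose just before it. camera_params takes no time and is no camera call.
A pose or a line that the arm cannot do raises ctrl.MotionError and nothing moves.
- ctrl.finish_job(): hands the job in; it is judged then, once.
The state is a dict: "t": time; "q": joint angles; "qvel": joint speeds; "tau": joint torques, N m; "eef_pos": TCP position; "eef_rot": TCP orientation; "force": force on the tool from outside, world axes, zero at the start; "wrist_torque": the same for the moment, N m; "grip_width": finger opening in mm; "grasp_force": force on a finger pad.
Only numpy, scipy, OpenCV 4.12 (cv2) and the standard library are available. Lean on these libraries where they do the work, as an engineer would, in place of code of your own. Each camera call takes 0.05 s, during which the arm holds its last target. There are 200 camera calls.

TASK

Step the scanning turntable on by exactly one hole for the next scan: press the red indexing plunger, down in the orange finger well, fully in so that its pin drops out of the ring, turn the table anticlockwise (seen from above) and let the plunger spring home in the very next hole, then take the hand away. Never turn it the other way or past that hole. Nothing is to be lifted: leave the two prints riding on the table and the other things on the bench as they are.

Things in the scene. Friction and masses are not known exactly. Their poses are not given: they have to be found in the camera images.
- drum: Grey round housing of the indexing turntable, 318 mm across, 40 mm high, fixed to the bench. Origin: centre of its underside, on the vertical turning axis; z up; x points at the hole where the pin starts. Flush with its top lies an aluminium ring with eight holes (radial slots 15 mm wide) every 45 degrees, 141 mm from the axis, right through the ring, which spans 32 to 40 mm above the bench.
- platter (a joint): Turning of the table, rad: 0 at the start, positive anticlockwise from above, 0.785 at the next hole. Takes 0.1 N m; locked while the pin is in a hole (half a degree of play). Black disc, 254 mm across, top 40 mm above the bench; on it an orange block, 94 x 94 mm, 30 mm high, its top 70 mm above the bench, with a round finger well right through it and an arrow showing the direction.
- plunger (a joint): Travel of the indexing plunger, m: 0 sprung out (pin up in a hole), 0.013 fully in. Goes straight down, spring 4 N rising to 9 N. From about 0.010 the table is free. If let go between holes, the 12 mm round-topped pin rubs under the ring (at about 0.010), the table can still be pushed on, and the pin springs up into the next hole by itself and locks.
- plunger_top (a point): Centre of the top of the red plunger button, 42 mm across, in the finger well (54 mm across, axis 75 mm from the turning axis). Sprung out it is 58 mm above the bench, 12 mm below the well's rim; fully in, 45 mm above the bench. Turns with the table. Fingertips in the well press it, and turn the table by pushing on the well's wall, also when it is sprung out.
- well_rim (a point): Centre of the finger well's mouth, on the top of the orange block, 70 mm above the bench, turning with the table.
- pin_top (a point): Top of the brass index pin, 141 mm from the turning axis, at the same angle as the well; 42 mm above the bench when home in a hole.
- hole1 (a point): Middle of the next hole in the index ring, at the ring's top, 40 mm above the bench: where the pin must come home. It does not move.
- platter_mid (a point): Centre of the disc's top, 40 mm above the bench, on the turning axis; x points towards the finger well, and it turns with the table.
- bracket: Green printed angle bracket, 50 x 30 mm, 32 mm high, 50 g, standing loose on the disc across from the well. Origin: centre of its underside.
- gear: Blue printed gear with a hub, 43 mm across, 26 mm high, 40 g, lying loose on the disc across from the well. Origin: centre of its underside.
- spool: Filament spool lying flat on the bench, red, cardboard flanges, 200 mm across, 64 mm high. Origin: centre of its underside. A bystander.
- glue_jar: Jar with a blue cap, 60 mm across, 85 mm high. Origin: centre of its underside. A bystander.
- screwdriver: Screwdriver lying on the bench, orange handle. A bystander.
- spatula: Print-removal spatula lying on the bench. A bystander.
- calliper: Steel calliper with a black slide, 210 mm long, lying on the bench. A bystander.

How it is judged (in metres and radians):
On the way, in this order (a step that is already met when the one before it is completed fails the run):
1. the plunger is pressed in with the table still at the first hole (value of joint plunger above 0.0095 m and value of joint platter between -0.08 and 0.08 rad), for 0.1 s.
2. the table is turned anticlockwise, out of the first hole (value of joint platter above 0.2 rad), for 0.1 s.
3. the plunger springs home in the next hole (value of joint platter between 0.745 and 0.825 rad and value of joint plunger below 0.003 m), for 0.2 s.
At the end, for the whole second after the job is handed in: the table stands at rest within 0.04 rad of the next hole (0.785), the plunger is sprung out to within 3 mm, and both prints still ride upright on the disc within a few centimetres of where they stood (all of step 3 and velocity of joint platter between -0.05 and 0.05 rad/s and x of bracket in the frame of platter_mid between -0.085 and -0.025 m and y of bracket in the frame of platter_mid between 0.005 and 0.065 m and z of each of bracket, gear in the frame of platter_mid below 0.012 m and angle between each of bracket, gear's own z axis and vertical below 0.3 rad and x of gear in the frame of platter_mid between -0.09 and -0.025 m and y of gear in the frame of platter_mid between -0.08 and -0.015 m); the robot touches nothing.
It fails at once if the table is turned the wrong way (over 0.12 rad) (value of joint platter below -0.12 rad).
It fails at once if the table is turned well past the next hole (beyond 1.0 rad) (value of joint platter above 1 rad).
It fails at once if a print is lifted, tipped or shoved about on the disc (not (x of bracket in the frame of platter_mid between -0.085 and -0.025 m and y of bracket in the frame of platter_mid between 0.005 and 0.065 m and z of each of bracket, gear in the frame of platter_mid below 0.012 m and angle between each of bracket, gear's own z axis and vertical below 0.3 rad and x of gear in the frame of platter_mid between -0.09 and -0.025 m and y of gear in the frame of platter_mid between -0.08 and -0.015 m)).
It fails at once if a bystander on the bench is moved by more than 15 mm (distance of any of spool, glue_jar, screwdriver, spatula, calliper from where it was at the start of the episode above 0.015 m).
It also fails if it takes over 42 s, if anything falls off the work surface, if the arm or the gripper's body presses on something with over 40 N, if the wrist force passes 120 N, or if a joint passes its speed limit or range.

## Working session

There is one attempt and no reset: what is moved stays moved. The work goes in short steps, each a Python script; the robot and the scene stay as the last script left them, time stands still between calls to the robot, and variables do not carry over. Pictures are saved under pics/ and viewed, at most 10 in all, crops included, and the job is handed in when it is done.

```bash
ls; mkdir -p pics
python3 - <<'E'
from plant import ctrl,sensors,optics
import cv2
for n in("scene","wrist"):
    s=sensors.read_state()
    p,d=optics.grab_frame(n); cv2.imwrite(f"pics/{n}0.png",p[:,:,::-1])
print(s, ctrl.tcp_to_tips)
print(optics.camera_params("scene"),optics.camera_params("wrist"))
E
```

```text
pics
{'t': 0.05, 'q': array([ 9.85509307e-01,  2.07401419e-01,  1.54292771e+00,  1.53642230e-05,
        1.39351100e+00, -1.50490895e-01]), 'qvel': array([ 0.00292082,  0.00011136, -0.00076367, -0.00309535, -0.00122232,
        0.00238477]), 'tau': array([-7.31805358e-04, -3.84386158e+01, -2.92810374e+01, -2.53299231e-04,
        5.04665921e-03,  5.45690341e-06]), 'eef_pos': array([241.7797663 , 520.85654856, 221.84878113]), 'eef_rot': array([[-9.06954569e-01,  4.21226585e-01, -1.25419452e-03],
       [ 4.21228305e-01,  9.06952720e-01, -1.86503043e-03],
       [ 3.51894727e-04, -2.21980010e-03, -9.99997474e-01]]), 'force': array([-0.60273629, -0.7001381 , -0.9515001 ]), 'wrist_torque': array([0.00488316, 0.08352666, 0.00234664]), 'grasp_force': 0.0, 'grip_width': 85.4162052623901} 25.0
{'mtx': array([[525.41926647,   0.        , 286.36995131],
       [  0.        , 525.41926647, 206.79041381],
       [  0.        ,   0.        ,   1.        ]]), 'k1': 0.060243442024721275, 'R': array([[ 0.02073408,  0.99964701, -0.01661161],
       [ 0.64897193, -0.02609593, -0.76036468],
       [-0.76052977,  0.00498499, -0.64928392]]), 't': array([-7.43754816e-01, -2.95771622e+02,  2.16429446e+03])} {'mtx': array([[298.22588793,   0.        , 280.09461358],
       [  0.        , 298.22588793, 209.03824443],
       [  0.        ,   0.        ,   1.        ]]), 'k1': -0.00833495631706997, 'T_tool_cam': array([[-1.26216368e-03, -9.52014640e-01, -3.06049884e-01,
         7.69654864e+01],
       [ 9.99998788e-01, -1.48054079e-03,  4.81406356e-04,
         1.28878509e+00],
       [-9.11425237e-04, -3.06048905e-01,  9.52015355e-01,
        -1.51209805e+02],
       [ 0.00000000e+00,  0.00000000e+00,  0.00000000e+00,
         1.00000000e+00]])}
```

View pics/scene0.png

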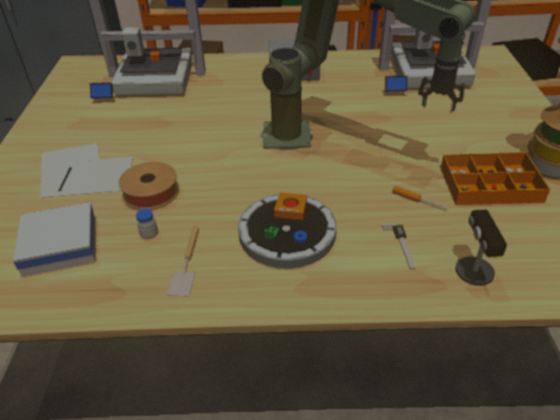

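View pics/wrist0.png

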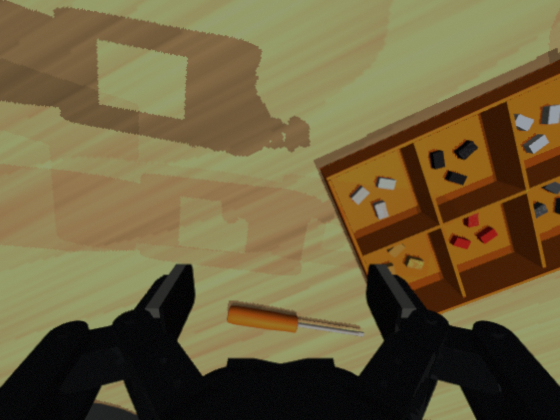

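The scene view shows the turntable at about (288,228), with the red button at about (291,202) on the side nearest the robot. The wrist view shows only the parts tray and the screwdriver. I'll locate the button and drum, then look from above.

```bash
cat > h.py <<'E'
import numpy as np,cv2
from plant import ctrl,sensors,optics
def world(name,uv,z,s=None):
    """pixels (n,2) -> world points on the plane at height z"""
    c=optics.camera_params(name)
    if name=="wrist":
        T=np.eye(4);T[:3,:3]=s["eef_rot"];T[:3,3]=s["eef_pos"];T=T@c["T_tool_cam"];A=T[:3,:3];o=T[:3,3]
    else: A=c["R"].T;o=-A@c["t"]
    n=cv2.undistortPoints(np.float64(uv).reshape(-1,1,2),c["mtx"],np.array([c["k1"],0,0,0,0])).reshape(-1,2)
    d=np.c_[n,np.ones(len(n))]@A.T
    return o+d*((z-o[2])/d[:,2])[:,None]
def down(psi):  # tool y axis at angle psi in the plane
    y=np.array([np.cos(psi),np.sin(psi),0]);z=np.array([0,0,-1.]);return np.c_[np.cross(y,z),y,z]
E
python3 - <<'E'
from h import *
print(world("scene",[[288,228]],40),world("scene",[[291,202]],58),world("scene",[[239,230],[337,230],[288,194],[288,257]],40))
b=world("scene",[[291,202]],58)[0]
for psi in np.arange(-3.14,3.14,.39):
    q=ctrl.solve_ik([b[0],b[1],60],down(psi)); print(round(psi,2),None if q is None else np.round(q,2))
E
```

```text
[[606.67500526  -5.97087547  40.        ]] [[499.44008774   6.74728254  58.        ]] [[ 609.95151079 -162.0928018    40.        ]
 [ 621.93842805  149.00093943   40.        ]
 [ 434.73489015   -1.9983979    40.        ]
 [ 734.71486464   -8.93103879   40.        ]]
-3.14 None
-2.75 [-0.16  0.25  1.86 -0.    1.03  2.59]
-2.36 [-0.16  0.25  1.86 -0.    1.03  2.2 ]
-1.97 [-0.16  0.25  1.86 -0.    1.03  1.81]
-1.58 [-0.16  0.25  1.86 -0.    1.03  1.42]
-1.19 [-0.16  0.25  1.86 -0.    1.03  1.03]
-0.8 [-0.16  0.25  1.86 -0.    1.03  0.64]
-0.41 [-0.16  0.25  1.86 -0.    1.03  0.25]
-0.02 [-0.16  0.25  1.86 -0.    1.03 -0.14]
0.37 [-0.16  0.25  1.86 -0.    1.03 -0.53]
0.76 [-0.16  0.25  1.86 -0.    1.03 -0.92]
1.15 [-0.16  0.25  1.86 -0.    1.03 -1.31]
1.54 [-0.16  0.25  1.86 -0.    1.03 -1.7 ]
1.93 [-0.16  0.25  1.86 -0.    1.03 -2.09]
2.32 [-0.16  0.25  1.86 -0.    1.03 -2.48]
2.71 None
3.1 None
```

Run:
```python
from h import *
ctrl.gripper_to(0,40)
ctrl.move_ptp([540,0,280],down(-np.pi/2))
s=sensors.read_state()
p,d=optics.grab_frame("wrist"); cv2.imwrite("pics/w1.png",p[:,:,::-1]); np.savez("w1.npz",p=p,d=d,pos=s["eef_pos"],rot=s["eef_rot"])
print(s["eef_pos"],s["grip_width"],s["t"])
```

```text
[539.92332905   0.7766015  279.89671137] -0.35027690752691 3.025
```

View pics/w1.png

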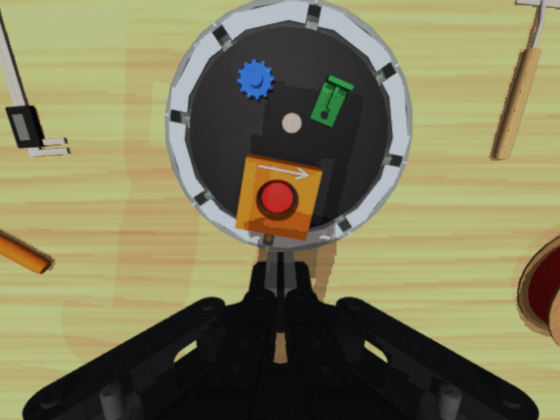

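The wrist view shows the button at (277,198), the pin at (268,240), the table centre at (292,122) and the next hole at (345,224). The arrow points right, which is anticlockwise.

Run:
```python
from h import *
f=np.load("w1.npz");p=f["p"].astype(int);s=dict(eef_pos=f["pos"],eef_rot=f["rot"])
m=(p[...,0]>120)&(p[...,1]<60)&(p[...,2]<70); m[:, :230]=0;m[:,330:]=0;m[:150]=0
n,l,st,c=cv2.connectedComponentsWithStats(m.astype(np.uint8)); i=1+st[1:,4].argmax(); print(c[i],st[i])
b=world("wrist",[c[i]],58,s)[0]; print("button",b, f["d"][198,277])
rim=world("wrist",[[292,122]],40,s); print("centre mark",rim)
h=np.array([[313,17],[222,35],[389,72],[178,117],[395,160],[203,198],[345,224]]) 
H=world("wrist",h,40,s); print(H)
from scipy.optimize import least_squares
r=least_squares(lambda x:np.hypot(H[:,0]-x[0],H[:,1]-x[1])-141,[600,0]);c0=r.x;print("centre",c0,r.fun)
v=b[:2]-c0;print("r",np.hypot(*v),np.degrees(np.arctan2(v[1],v[0])), np.degrees(np.arctan2(H[:,1]-c0[1],H[:,0]-c0[0])))
pin=world("wrist",[[268,240]],42,s)[0];v=pin[:2]-c0;print("pin",np.hypot(*v),np.degrees(np.arctan2(v[1],v[0])))
```

```text
[276.97196262 197.04138852] [262 182  31  31 749]
button [516.81533383   5.85490656  58.        ] 385.64447
centre mark [[609.88324006 -13.17149115  40.        ]]
[[ 725.58689897  -35.83268845   40.        ]
 [ 707.30835265   69.42936578   40.        ]
 [ 667.8686401  -129.17534906   40.        ]
 [ 616.00711503  130.01916509   40.        ]
 [ 562.19954388 -148.63492756   40.        ]
 [ 510.45822085  106.82643638   40.        ]
 [ 472.75886114  -89.03284836   40.        ]]
centre [589.34308029  -9.75337134] [-2.28262939  1.07642782  1.92610785  1.29312243  0.50921605 -0.23895205
 -0.01377503]
r 74.18822241919469 167.85493572878556 [ -10.83627928   33.8710009   -56.67320129   79.19960549 -101.05870228
  124.08462881 -145.78355586]
pin 142.9862526854296 168.41653452672963
```

```bash
cat >> h.py <<'E'
C=np.array([589.5,-9.7]);A0=np.radians(169.0);PSI=np.radians(-85)
def at(phi,tipz,r=75.): return [C[0]+r*np.cos(A0+phi),C[1]+r*np.sin(A0+phi),tipz+25]
def say(k=""):
    s=sensors.read_state();p=s["eef_pos"];v=p[:2]-C
    print(k,"t%.2f phi%.3f r%.1f tipz%.1f F"%(s["t"],(np.arctan2(v[1],v[0])-A0+np.pi)%(2*np.pi)-np.pi,np.hypot(*v),p[2]-25),s["force"].round(1),flush=True);return s
E
python3 - <<'E'
from h import *
ctrl.move_ptp(at(0,95),down(PSI)); say("above")
p,d=optics.grab_frame("wrist");cv2.imwrite("pics/w2.png",p[:,:,::-1])
ctrl.move_l(at(0,63),vel=80); say("in well")
print(ctrl.move_l(at(0,54),vel=30,threshold=20)); say()
E
```

```text
above t3.77 phi-0.005 r73.6 tipz96.2 F [ 0.6 -0.3  0.4]
in well t4.37 phi-0.000 r74.9 tipz63.0 F [-0.6 -0.4  0.5]
False
 t4.82 phi-0.000 r75.2 tipz53.8 F [-0.1  0.  -1.1]
```

View pics/w2.png

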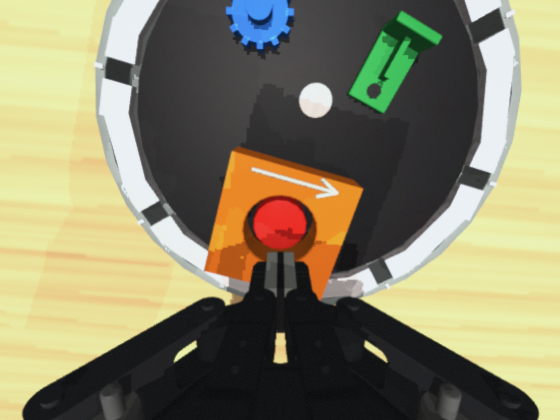

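The fingertips are over the well, but at tip z 54 there is no spring force yet, so I'll look again.

Run:
```python
from h import *
s=say()
p,d=optics.grab_frame("wrist");q,e=optics.grab_frame("scene");cv2.imwrite("pics/w3.png",np.vstack([p[150:,100:460],cv2.resize(q[170:280,220:360],(360,283))])[:,:,::-1])
print(s["grip_width"],s["grasp_force"])
```

```text
t4.82 phi-0.000 r75.2 tipz53.8 F [-0.1  0.  -1.1]
0.08575356170444995 0.0
```

View pics/w3.png

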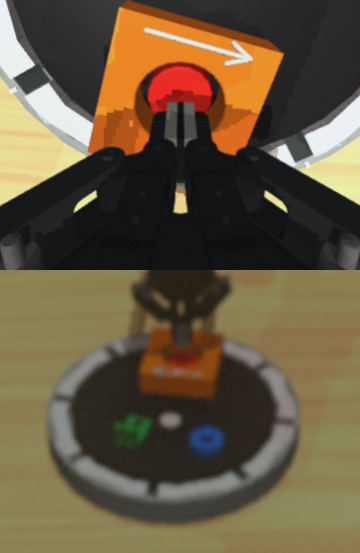

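Run:
```python
from h import *
s=say()
p,d=optics.grab_frame("wrist");c=optics.camera_params("wrist");T=c["T_tool_cam"]
print(ctrl.tcp_to_tips)
for u in (270,281,288):
  for v in range(215,300,6):
    n=cv2.undistortPoints(np.float64([[[u,v]]]),c["mtx"],np.array([c["k1"],0,0,0,0]))[0,0]
    X=T[:3,:3]@(np.r_[n,1]*d[v,u])+T[:3,3]; print(u,v,p[v,u],X.round(1),"world",(s["eef_rot"]@X+s["eef_pos"]).round(1))
```

```text
t4.92 phi0.000 r74.9 tipz54.1 F [ 1.1 -0.6  0.9]
25.0
270 215 [124  20  16] [19.  -7.  27.2] world [534.3  13.2  51.9]
270 221 [234  52  44] [17.1 -6.9 21.5] world [532.4  12.9  57.6]
270 227 [234  44  37] [13.1 -6.9 21.5] world [528.4  12.6  57.5]
270 233 [234  42  37] [ 9.6 -6.9 20.4] world [524.9  12.3  58.7]
270 239 [233  42  35] [ 5.7 -6.9 20. ] world [521.1  12.   59.1]
270 245 [201  33  27] [ 1.2 -7.  20.8] world [516.6  11.7  58.3]
270 251 [133  46  42] [-2.7 -7.  20.5] world [512.6  11.4  58.6]
270 257 [95 96 92] [ 12.2  -5.6 -17.2] world [527.6  11.3  96.3]
270 263 [87 88 83] [ 13.1  -5.4 -25.2] world [528.5  11.1 104.3]
270 269 [77 77 73] [ 12.3  -5.2 -29.5] world [527.8  10.9 108.6]
270 275 [77 78 74] [ 12.3  -5.1 -34.9] world [527.8  10.7 114. ]
270 281 [76 76 72] [ 11.9  -4.9 -39.1] world [527.4  10.5 118.2]
270 287 [79 78 75] [ 13.3  -4.7 -46.1] world [528.8  10.4 125.1]
270 293 [19 20 22] [ 14.6  -4.5 -52.3] world [530.2  10.3 131.3]
270 299 [17 21 21] [ 14.4  -4.4 -55.8] world [529.9  10.2 134.9]
281 215 [135  20  17] [20.4 -0.1 23.3] world [536.3   6.4  55.8]
281 22
[... 1187 characters left out ...]
 5.2  4.3 21.2] world [521.5   0.7  57.9]
288 245 [161  28  23] [ 0.7  4.4 22.1] world [5.17e+02 3.00e-01 5.70e+01]
288 251 [133  46  42] [-3.   4.4 21. ] world [513.4  -0.   58.1]
288 257 [95 96 91] [ 12.9   3.3 -18.6] world [529.1   2.4  97.7]
288 263 [95 96 92] [ 12.7   3.1 -24.5] world [528.9   2.6 103.5]
288 269 [77 77 73] [ 12.6   3.  -30.2] world [528.8   2.7 109.2]
288 275 [76 77 73] [ 13.1   2.8 -36.2] world [529.2   2.9 115.3]
288 281 [75 76 71] [ 12.6   2.7 -40.3] world [528.7   3.  119.3]
288 287 [79 79 76] [ 13.    2.6 -45.6] world [529.2   3.1 124.7]
288 293 [23 26 26] [ 13.7   2.5 -50.9] world [529.9   3.3 130. ]
288 299 [20 20 21] [ 13.8   2.4 -54.9] world [529.9   3.4 134. ]
```

The depth readings put the fingertips well above the button, at about z 97, so they stand farther back than the nominal offset. I'll go down under force guard to find contact.

Run:
```python
from h import *
print(ctrl.move_l(at(0,36),vel=25,threshold=3.5)); say()
ctrl.hold(0.1); 
s=say()
p,d=optics.grab_frame("wrist");q,e=optics.grab_frame("side");cv2.imwrite("pics/w4.png",np.vstack([p[150:,:],q])[:,:,::-1][:600])
c=optics.camera_params("side");X=c["R"]@np.array([516,5,58])+c["t"];print(c["mtx"]@X/X[2])
```

```text
False
 t5.83 phi-0.000 r74.8 tipz36.1 F [-0.6 -0.3  0.5]
 t5.93 phi-0.000 r74.8 tipz36.2 F [-0.7  0.  -0.1]
[262.65563941 202.53689444   1.        ]
```

View pics/w4.png

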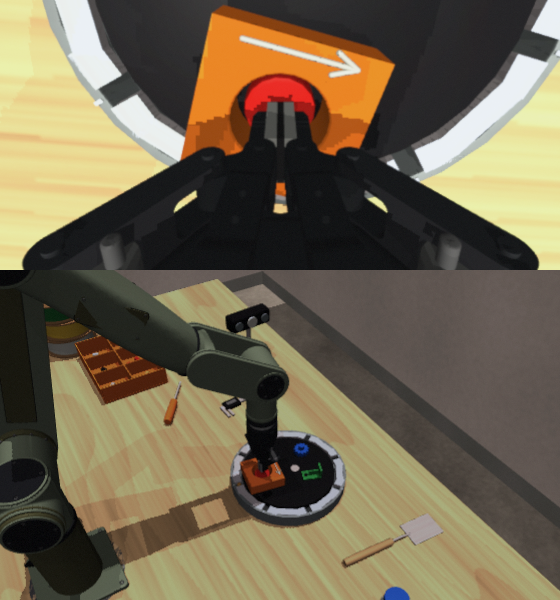

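There is still no contact, and the tips are just above the well. I'll continue down under guard.

Run:
```python
from h import *
for z in (26,20,14,10):
    r=ctrl.move_l(at(0,z),vel=25,threshold=3.0); ctrl.hold(.05); say(r)
    if r: break
p,d=optics.grab_frame("wrist");cv2.imwrite("pics/w5.png",p[150:,100:460,::-1])
```

```text
False t6.63 phi0.000 r75.0 tipz25.9 F [-0.2  0.4 -0.5]
True t6.91 phi-0.000 r74.5 tipz23.5 F [ 0.2 -0.1  3.8]
```

View pics/w5.png

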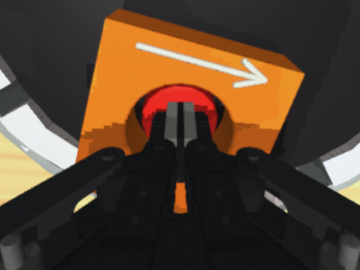

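Contact came at 3.8 N, which matches the 4 N spring preload. I'll press on slowly and check that the force rises softly, as it should for the spring.

Run:
```python
from h import *
for z in (21,18,15,12.5,11.5,10.5,9.5,8.5):
    r=ctrl.move_l(at(0,z),vel=25,threshold=10); ctrl.hold(.08); F=say(r)["force"][2]
    if r or F>13: break
```

```text
False t7.29 phi-0.000 r74.5 tipz21.3 F [-0.1  1.1  5.3]
False t7.64 phi-0.000 r74.5 tipz18.4 F [-0.6 -0.9  5.6]
False t7.99 phi-0.000 r74.5 tipz15.6 F [-1.   0.6  6.8]
False t8.32 phi-0.000 r74.5 tipz13.2 F [0.1 0.2 8.7]
False t8.66 phi-0.000 r74.5 tipz12.3 F [-0.8  0.1  8.4]
False t8.99 phi-0.000 r74.5 tipz11.6 F [-1.   0.3 10. ]
False t9.32 phi-0.000 r74.5 tipz11.5 F [-3.7  1.3 15.7]
```

The plunger is fully in: 13 mm of travel, then the stop. Next I'll sweep the arc with it held in to about 0.45 rad.

Run:
```python
from h import *
for phi in np.arange(.09,.46,.09):
    r=ctrl.move_l(at(phi,10.6),vel=40,threshold=25); F=say(r)["force"]
    if r: break
s=sensors.read_state();p,d=optics.grab_frame("wrist");cv2.imwrite("pics/w6.png",p[:,:,::-1])
```

```text
False t9.65 phi0.095 r74.3 tipz11.6 F [-0.2 -0.7  9.5]
False t9.97 phi0.187 r74.1 tipz11.6 F [-0.9 -0.9  8.4]
False t10.28 phi0.280 r74.1 tipz11.7 F [-0.6 -1.   8.4]
False t10.60 phi0.371 r74.0 tipz11.7 F [-0.1 -1.4  7.5]
False t10.92 phi0.463 r74.0 tipz11.8 F [-0.4 -0.9  8.5]
```

View pics/w6.png

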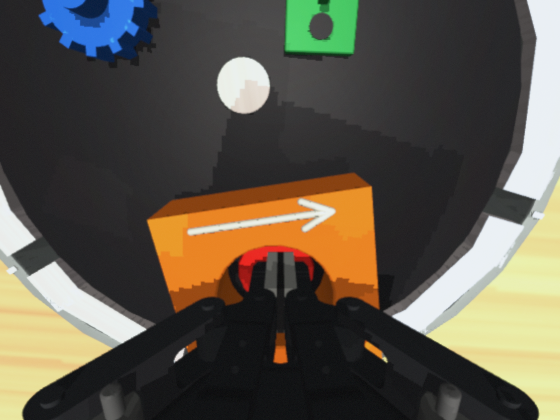

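The table turned with the fingers to about 0.45 rad and the prints are undisturbed. I'll ease the plunger off to rub under the ring, then push on the wall until it locks.

Run:
```python
from h import *
ctrl.move_l(at(.46,27),vel=40); ctrl.hold(.1); f0=say("up")["force"]
for phi in np.arange(.50,1.03,.04):
    r=ctrl.move_l(at(phi,27),vel=20,threshold=12); s=say(r); F=np.hypot(*(s["force"]-f0)[:2])
    if r or F>12: break
p,d=optics.grab_frame("wrist");cv2.imwrite("pics/w7.png",p[:,:,::-1])
```

```text
up t11.62 phi0.456 r75.6 tipz26.4 F [ 0.1 -0.3 -0.6]
False t11.93 phi0.502 r75.1 tipz26.9 F [-0.7  0.2  0.7]
False t12.22 phi0.542 r75.0 tipz27.0 F [-0.1  1.1  0.5]
False t12.53 phi0.582 r75.0 tipz27.0 F [0.1 0.9 0.6]
False t12.82 phi0.608 r75.2 tipz26.8 F [-1.5  4.4  0.8]
False t13.12 phi0.637 r75.0 tipz26.7 F [-1.9  6.7  1.3]
False t13.43 phi0.676 r74.5 tipz26.8 F [-0.1  7.6  1.1]
False t13.72 phi0.714 r74.0 tipz26.8 F [-0.5  8.2  0.9]
False t14.03 phi0.754 r74.0 tipz26.8 F [-0.2  8.4  1.7]
False t14.32 phi0.792 r73.8 tipz26.8 F [0.4 9.6 1.3]
False t14.62 phi0.832 r73.4 tipz26.8 F [-0.3 10.4  0.9]
False t14.93 phi0.871 r73.2 tipz26.8 F [0.6 9.7 1.5]
False t15.22 phi0.948 r74.9 tipz27.2 F [-0.4 -0.5 -0. ]
False t15.53 phi0.964 r75.1 tipz26.8 F [-2.3  5.2  2.2]
False t15.82 phi0.971 r75.1 tipz26.6 F [-6.1  9.   6.3]
```

View pics/w7.png

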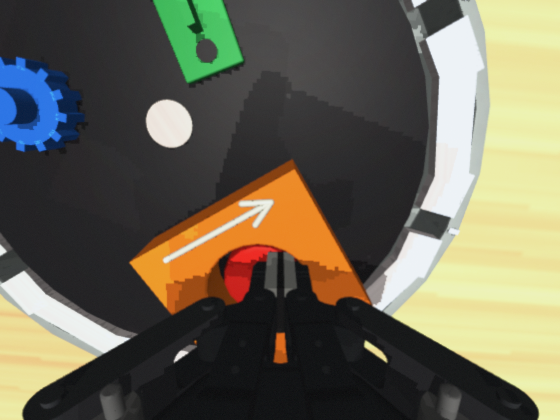

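The force rose, dropped as the pin jumped in, then rose again with the arm stopped, so the table is locked. The view shows the block turned to about 45°. I'll back off to the middle of the well, withdraw and check.

Run:
```python
from h import *
ctrl.move_l(at(.85,27),vel=40); say()
ctrl.move_l(at(.85,110),vel=80); 
ctrl.move_ptp([540,0,280],down(-np.pi/2)); ctrl.hold(.2)
s=say()
p,d=optics.grab_frame("wrist"); cv2.imwrite("pics/w8.png",p[:,:,::-1])
p=p.astype(int);m=(p[...,0]>120)&(p[...,1]<60)&(p[...,2]<70); m[:, :230]=0;m[:,400:]=0;m[:120]=0
n,l,st,c=cv2.connectedComponentsWithStats(m.astype(np.uint8)); i=1+st[1:,4].argmax()
b=world("wrist",[c[i]],58,s)[0];v=b[:2]-C;a=np.arctan2(v[1],v[0])-A0
u,w=c[i].astype(int);D=np.median(d[w-4:w+5,u-4:u+5])
cp=optics.camera_params("wrist");X=cp["T_tool_cam"][:3,:3]@(np.r_[np.linalg.inv(cp["mtx"])@np.r_[c[i],1]]*D)+cp["T_tool_cam"][:3,3]
print(c[i],b,np.hypot(*v),a%(2*np.pi),"button z",(s["eef_rot"]@X+s["eef_pos"])[2])
```

```text
t16.34 phi0.858 r75.1 tipz27.1 F [ 0.5 -0.6 -0.1]
 t18.39 phi0.009 r51.6 tipz252.4 F [ 0.4 -0.1 -1.4]
[320.68575064 186.97201018] [528.48754352 -50.93141793  58.        ] 73.63796351227802 0.786276269574623 button z 58.69175602019254
```

View pics/w8.png

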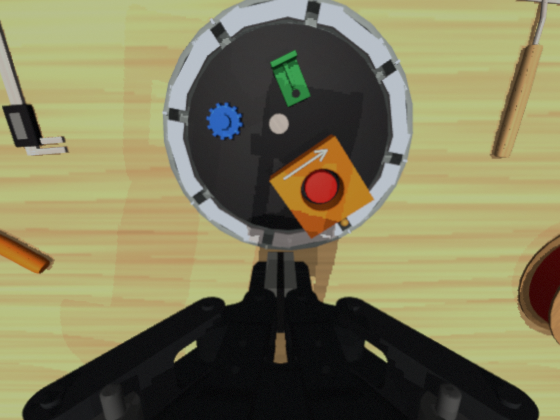

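The view shows the table at 0.786 rad, the button sprung out at z ≈ 58, the brass pin in the next hole at (345,224), and both prints upright.

```bash
python3 -c "
from plant import ctrl
print(ctrl.finish_job())"
```

```text
the job is handed in; nothing more can be done
None
```

The turntable is one hole further on anticlockwise (measured 0.786 rad), the plunger is home in the next hole, both prints are still upright on the disc, the hand is clear, and the job is handed in; no verdict came back.

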